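# Wedge up the low end of the rocking glass rest

## Task

The rocking rest on the glass bench has tipped down on one side, whichever carries the heavy steel mould. Pick up the steel wedge, set it flat on the bench in front of the rest with its thin edge towards the toe under the low end, and push it straight in until that end just lifts, about 3 mm off the base and never as far as level. Touch nothing but the wedge, leave the mould and the glass globe in their cups, and finish while still gripping the wedge in place, with the wedge carrying the end.

Things in the scene. Friction and masses are not known exactly. Their poses are not given: they have to be found in the camera images.
- stand: Fixed dark steel base of the rest. Origin on the bench under the plate's middle; x from the plate's front edge (robot's side) to its back, y to its left end, z up. Foot 84 x 80 mm, 6 mm thick, in the middle; 6 mm thick rail along the back (x +20 to +50 mm) with a stop at each end, 8 mm high, for the low end. Under each end the bench is free from the front edge (x -50 mm) to the rail.
- plate: Aluminium plate 100 (x) x 290 (y) x 8 mm, rocking like a see-saw about the stand's x axis 30 mm above the bench; origin in its middle, axes as the stand's when level. Lies tipped 0.08 rad left or right under the heavier load; lifting the low toe takes 3 to 7 N. Carries two round steel cups 110 mm left and right of the middle, outer diameter 68 mm, rims 20 mm above the origin.
- toe_left (a point): Middle of the lower front edge of the left toe, a steel block 16 mm wide (y), 22 mm long (x) under the front edge of the plate; at plate coordinates (-50, +110, -13) mm. About 8 mm above the bench when this end is down, 17 mm when level, 26 mm when it is up.
- toe_right (a point): The same on the right toe, at plate coordinates (-50, -110, -13) mm.
- cup_left (a point): Centre of the inner floor of the left cup, 7 mm above the plate's origin height at (0, +110) mm; inner diameter 58 to 60 mm, 13 mm deep.
- cup_right (a point): The same in the right cup, at (0, -110) mm.
- mould: Heavy dark steel forming mould, a waisted cylinder 50 mm in diameter and 52 mm tall, about 0.6 kg, standing in one of the cups (the low end). Origin at the centre of its underside.
- globe: Light clear glass globe, 72 mm in diameter, 88 mm tall with its foot and neck, about 80 g, standing in the other cup. Origin at the centre of its underside.
- wedge: Loose steel wedge 100 (x) x 36 (y) mm, flat on the bench, 0.33 to 0.55 kg. Origin mid-underside, x to the thin edge, z up. Top slopes straight from 2 mm (x +50) to 24 mm (x -30), level behind. Upright grip fin 14 mm thick (y), x -50 to -18 mm, up to 60 mm above the bench: pinch it across y from above. Pushing it in takes up to about 20 N.
- wedge_edge (a point): Middle of the wedge's thin edge, on the underside, 50 mm ahead of its origin.
- tape: Bystander: green roll 90 mm in diameter, 24 mm tall, lying flat; origin under its centre. Leave alone.
- pot: Bystander: open terracotta pot 60 mm in diameter, 55 mm tall; origin under its centre. Leave alone.
- jar: Bystander: closed amber glass jar 60 mm in diameter, 90 mm tall; origin under its centre. Leave alone.
There are look-alikes about, which are no part of the job. Of the things like the mould, leave any that is green, red or turquoise; of the rest the smaller one is meant.

How it is judged (in metres and radians):
On the way, in this order (a step that is already met when the one before it is completed fails the run):
1. the wedge is gripped in the fingers (contact force between the fingers and wedge above 2 N), for 0.2 s.
2. the gripped wedge bears against the plate (contact force between the fingers and wedge above 2 N and contact force between wedge and plate above 1 N), for 0.1 s.
At the end, for the whole second after the job is handed in: The low end's toe is 9.5 to 14.5 mm above the bench (1.3 to 6.3 mm off its stop), carried (over 1 N) by the wedge, which lies flat and within 0.2 rad of straight, under 18 mm sideways of the toe, gripped by the fingers; the arm is off the plate, mould and globe are in their cups, all still (all of step 2 and contact force between each of the fingers, the arm and plate below 0.5 N and height (world z) of wedge below 0.003 m and angle between wedge's own z axis and vertical below 0.06 rad and angle between the x axis of wedge and the x axis of stand, either way round below 0.2 rad and ((height (world z) of toe_left between 0.0095 and 0.0145 m and x of wedge_edge in the frame of plate below 0.012 m and y of wedge in the frame of plate between 0.092 and 0.128 m) or (height (world z) of toe_right between 0.0095 and 0.0145 m and x of wedge_edge in the frame of plate below 0.012 m and y of wedge in the frame of plate between -0.128 and -0.092 m)) and (distance between mould and cup_left below 0.012 m or distance between mould and cup_right below 0.012 m) and (distance between globe and cup_left below 0.012 m or distance between globe and cup_right below 0.012 m) and linear speed of wedge below 0.01 m/s and angular speed of plate below 0.05 rad/s); the arm keeps its last pose, push and grip.
It fails at once if the plate is raised as far as level (angle between plate's own z axis and vertical below 0.008 rad).
It fails at once if the arm pushes on the plate, the mould or the globe (contact force between any of the fingers, the arm and plate above 1.5 N or contact force between any of the fingers, the arm and mould above 1.5 N or contact force between any of the fingers, the arm and globe above 1.5 N).
It fails at once if the mould or the globe leaves its cup (not (distance between mould and cup_left below 0.012 m or distance between mould and cup_right below 0.012 m) or not (distance between globe and cup_left below 0.012 m or distance between globe and cup_right below 0.012 m)).
It fails at once if a bystander is disturbed (distance of any of tape, pot, jar from where it was at the start of the episode above 0.015 m).
It also fails if it takes over 45 s, if anything falls off the work surface, if the arm or the gripper's body presses on something with over 40 N, if the wrist force passes 120 N, or if a joint passes its speed limit or range.

## Robot

A 6-joint arm with a two-finger parallel gripper is mounted at the origin on the work surface. World frame = base frame: x ahead of the robot, y to its left, z up, the work surface at z = 0. Lengths are in mm, angles in rad, forces in N, time in s.
With the tool pointing down it reaches from about 350 to 775 mm from the base axis. Payload 7.3 kg.
Tool frame: the origin (TCP) lies at the very end of the fingers, on their centre line; the grasp point (between the pads) lies 19 mm behind it; x points along the fingers, y is the direction in which the jaws open and shut, and the axes are right-handed (so a half turn about x gives the same grasp; the last joint's range is limited). The gripper opens to 92 mm and grips with 3 to 60 N. Pads are 19 mm wide; open, the fingers measure 130 mm over their backs; the gripper's body (75 mm by 190 mm) begins 47 mm behind the grasp point.
Start: joints at [1.139, 0.342, 1.524, -0, 1.275, -0.146], TCP at [147.997, 503.731, 191.741] pointing down, gripper open.
Joint ranges: [-2.53, 2.53], [-0.77, 2.02], [0.04, 2.7], [-1, 4.14], [0.28, 2.66], [-3.11, 3.11]. Speed limits (rad/s): [2.57, 2.57, 3.14, 3.14, 3.14, 3.14].

## Interface

Orientations are given as [roll, pitch, yaw] about the fixed x, y, z axes, in that order (R = Rz(yaw) Ry(pitch) Rx(roll)).
In Python, from plant import sensors, capture, bot gives the robot as it stands.
- The arm moves only by the shell command python3 -m crank 'ROWS' [OPENING]. ROWS is JSON, a list of rows, each an object of numbers: "dx", "dy", "dz": the shift along the tool's x, y, z in cm; "spin": the turn about the tool's x in rad. A call has 1 to 20 rows; each row is the pose to reach, as a shift and turn from the pose commanded when the call began, along the tool's axes at that moment; what a row does not reach only later rows make up. A row lasts 1/12 s, in which the tool goes at most 41.7 mm and 7.16 degrees, less where a joint would pass 70% of its speed; a pose out of reach is approached as far as the arm can. A call with a gripper value outside its range is refused whole. OPENING is the opening in per cent of the stroke, from 0 (shut) to 100 (fully open), set as the call begins (- or left out, the last holds). The fingers move at their own pace and stop on an object; the grip force is fixed at half the most. Time passes only in rows, so rows that repeat a pose let the fingers close. It gives the time, the measured TCP pose, the force and the opening at its end, in the units of the state.
- sensors.get_obs(): the state, without advancing time (a new reading comes with each control period).
- capture(name): name is "side" or "top"; returns a dict with "frame" (480x640x3 uint8, blue, green, red), "vfov" (degrees; the focal length in pixels is half the picture's height over the tangent of half this angle, whatever the lens; pixels are square), "cx", "cy" (the principal point, pixels), "k1" (the pictures are not rectified: a ray, as slopes to the right and down, at radius r is drawn at 1 + k1 r^2 times it, then the intrinsics apply), "view" (4x4, takes a point from world to camera coordinates). Camera axes: x right, y down, z forward; pixel columns grow to the right and rows downward; lengths in mm; the calibration is good to about 2 mm. A picture is of the moment at which its call begins. There is no depth.
- bot.close_job(): hands the job in, once; it reports no verdict.
The state is a dict: "time": time; "joint_positions": joint angles; "dq": joint speeds; "tau": joint torques, N m; "tool_pos": TCP position; "tcp_rot": TCP orientation; "contact_force": force on the tool from outside, world axes, zero at the start; "moment": the same for the moment, N m; "grip_width": finger opening in mm.
Only numpy, scipy, OpenCV 4.12 (cv2) and the standard library are available. Lean on these libraries where they do the work, as an engineer would, in place of code of your own. Each camera call takes 0.05 s, during which the arm holds its last target.

## Working session

There is one attempt and no reset: what is moved stays moved. The work goes in short steps, Python scripts to look and compute and a shell command to move; the robot and the scene stay as the last step left them, time stands still between calls to the robot, and variables do not carry over. Pictures are saved under pics/ and viewed, and the job is handed in when it is done.

```bash
mkdir -p pics; ls; cat > h.py <<'E'
import numpy as np, cv2
from plant import sensors, capture, bot
def grab(n,tag):
    c=capture(n); cv2.imwrite(f'pics/{tag}.png',c['frame']); 
    import pickle; pickle.dump(c,open(f'{tag}.pkl','wb')); return c
def load(tag):
    import pickle; return pickle.load(open(f'{tag}.pkl','rb'))
def K(c):
    f=240/np.tan(np.radians(c['vfov'])/2); return np.array([[f,0,c['cx']],[0,f,c['cy']],[0,0,1.]])
def proj(c,P):
    V=np.array(c['view']); r=cv2.Rodrigues(V[:3,:3])[0]
    return cv2.projectPoints(np.array(P,float).reshape(-1,1,3),r,V[:3,3],K(c),np.array([c['k1'],0,0,0.]))[0].reshape(-1,2)
def ray(c,uv,z):
    V=np.array(c['view']); u=cv2.undistortPointsIter(np.array(uv,float).reshape(-1,1,2),K(c),np.array([c['k1'],0,0,0.]),None,None,(3,50,1e-9)).reshape(-1,2)
    o=-V[:3,:3].T@V[:3,3]; d=np.c_[u,np.ones(len(u))]@V[:3,:3]
    return o+d*((z-o[2])/d[:,2])[:,None]
E
python3 - <<'E'
from h import *
for n in('side','top'):
    c=grab(n,n+'0'); V=np.array(c['view']); print(n,c['vfov'],c['cx'],c['cy'],c['k1'],(-V[:3,:3].T@V[:3,3]).round(),V[:3,:3].round(2).tolist())
print(sensors.get_obs())
E
```

```text
pics
side 54.81547960817058 321.49176689807706 234.381917252741 -0.08637728435684733 [ 142. -770.  577.] [[0.84, -0.55, -0.0], [-0.29, -0.45, -0.84], [0.46, 0.71, -0.54]]
top 51.07677930822448 330.72294198034683 240.11237407156764 -0.14358943788948067 [ 507.  -55. 1137.] [[-0.02, -1.0, -0.02], [-1.0, 0.02, -0.07], [0.08, 0.02, -1.0]]
{'time': 0.1, 'joint_positions': array([ 1.13902566e+00,  3.42660780e-01,  1.52492722e+00, -2.30454632e-05,
        1.27541470e+00, -1.46031067e-01]), 'dq': array([ 0.00018367, -0.00184924, -0.00196479, -0.00187266, -0.00096779,
        0.00080435]), 'tau': array([ 2.12741172e-03, -4.32007670e+01, -2.44693440e+01,  7.21182232e-02,
        5.26067102e-02, -1.01691769e-04]), 'tool_pos': array([147.80414176, 503.32632082, 191.10848792]), 'tcp_rot': array([-1.70119948,  1.56938611, -1.98693235]), 'contact_force': array([ 0.47640169, -0.4037202 ,  0.01000024]), 'moment': array([ 0.04025781,  0.03779962, -0.00987347]), 'grip_width': 91.74602787761596}
```

View pics/side0.png

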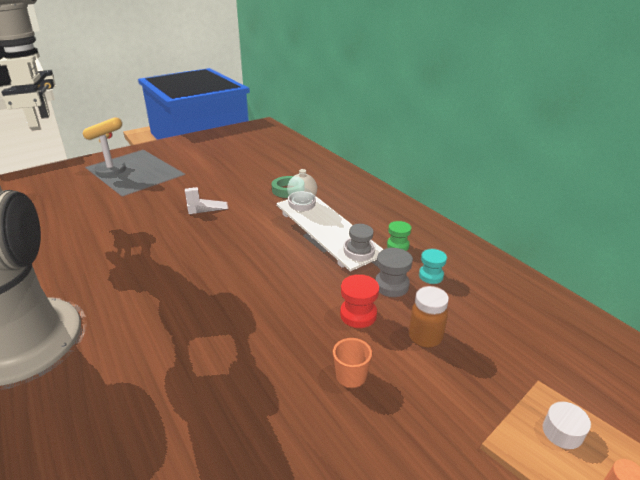

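View pics/top0.png

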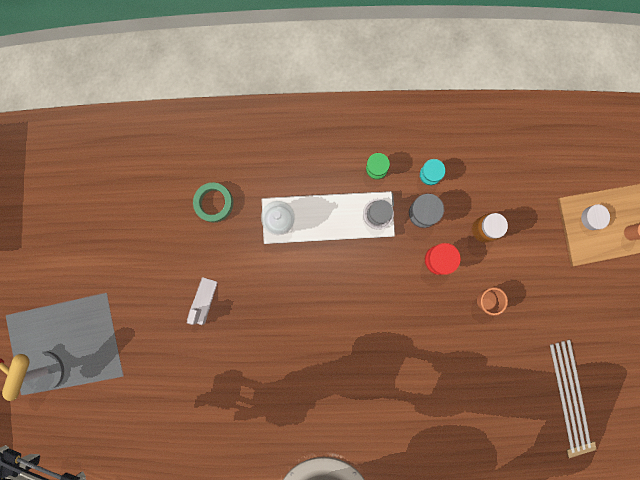

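```bash
python3 - <<'E'
from h import *
t=load('top0')['frame']; s=load('side0')['frame']
a=cv2.resize(t[180:340,180:400],None,fx=3.6,fy=3.6,interpolation=3); cv2.imwrite('pics/c1.png',a)
b=cv2.resize(s[160:290,170:400],None,fx=3.4,fy=3.4,interpolation=3); cv2.imwrite('pics/c2.png',b)
d=cv2.resize(t[265:340,170:240],None,fx=8,fy=8,interpolation=3); cv2.imwrite('pics/c3.png',d)
E
```

```text
(no output)
```

View pics/c1.png

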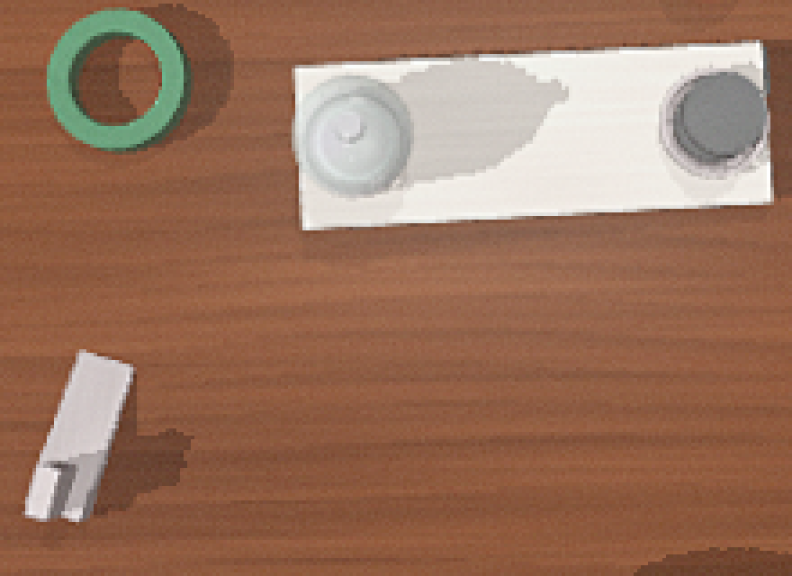

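View pics/c2.png

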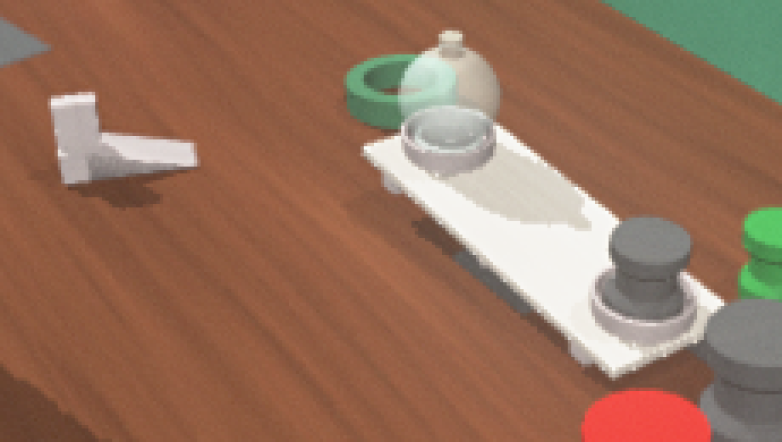

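View pics/c3.png

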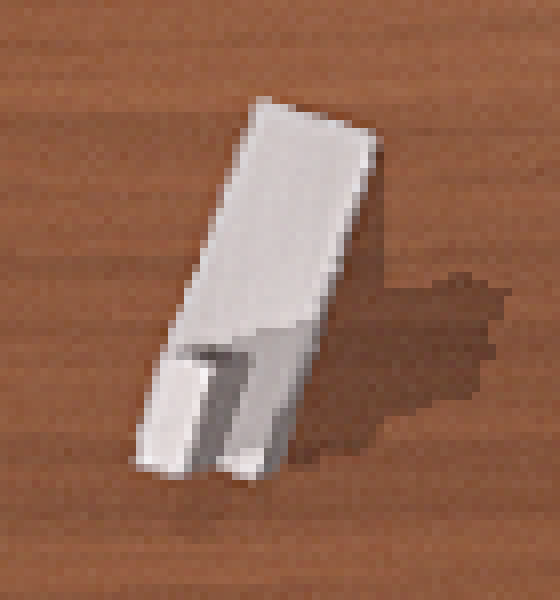

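```bash
cat > fit.py <<'E'
from h import *
from scipy.optimize import least_squares
def fit(W,x0,roll=0,z=0,fr=False):
    # W: list of (cam, model pt, pixel)
    def tf(p,m):
        c,s=np.cos(p[2]),np.sin(p[2]); a=np.array(m,float)
        r=p[3] if fr else roll
        a=a@np.array([[1,0,0],[0,np.cos(r),-np.sin(r)],[0,np.sin(r),np.cos(r)]]).T
        return np.array([p[0]+c*a[0]-s*a[1],p[1]+s*a[0]+c*a[1],z+a[2]])
    f=lambda p:np.concatenate([proj(c,[tf(p,m)])[0]-u for c,m,u in W])
    r=least_squares(f,x0); return r.x,r.fun.reshape(-1,2)
E
python3 - <<'E'
from fit import *
T=load('top0');S=load('side0')
q=lambda X,Y,s,ox,oy:np.array([ox+(X+.5)/s-.5,oy+(Y+.5)/s-.5])
c1=lambda X,Y:q(X,Y,3.6,180,180); c2=lambda X,Y:q(X,Y,3.4,170,160); c3=lambda X,Y:q(X,Y,8,170,265)
Wt=[(T,(50,18,2),c3(260,98)),(T,(50,-18,2),c3(379,134)),(T,(-18,7,60),c3(168,358)),(T,(-18,-7,60),c3(213,362)),(T,(-50,7,60),c3(135,465)),(T,(-50,-7,60),c3(187,472))]
Ws=[(S,(50,18,2),c2(195,143)),(S,(50,-18,0),c2(197,165)),(S,(-50,-18,0),c2(64,184))]
x0=[300,250,0]
for W in (Wt,Wt+Ws):
    p,r=fit(W,x0); print(p.round(3),r.round(1).tolist())
Pt=[(T,(50,145,4),c1(295,66)),(T,(50,-145,4),c1(763,42)),(T,(-50,-145,4),c1(772,202)),(T,(-50,145,4),c1(302,230))]
Ps=[(S,(-50,145,4),c2(362,149)),(S,(50,-145,4),c2(725,300)),(S,(-50,-145,-4),c2(617,377))]
for W in (Pt,Ps,Pt+Ps):
  for roll in(.08,-.08):
    p,r=fit(W,[450,0,0],roll,30); print(roll,p.round(3),r.round(1).tolist())
  if len(W)>4: print(fit(W,[450,0,0,0],0,30,True)[0])
E
```

```text
[ 4.6144e+02  2.6453e+02 -2.9900e-01] [[-0.1, 0.1], [-0.2, 0.0], [0.1, -1.0], [0.4, 0.4], [0.2, -0.3], [-0.4, 0.7]]
[ 4.62230e+02  2.64052e+02 -3.02000e-01] [[0.2, -0.2], [0.0, -0.3], [0.3, -1.4], [0.6, -0.0], [0.3, -0.7], [-0.2, 0.4], [-1.4, -0.6], [-0.5, 0.0], [-1.0, -0.2]]
0.08 [ 6.41469e+02 -2.57830e+01  4.00000e-02] [[-0.2, 0.2], [-0.3, 0.2], [0.4, 0.0], [0.1, -0.3]]
-0.08 [ 6.41386e+02 -2.34120e+01  2.30000e-02] [[0.5, 0.7], [-0.2, -0.5], [-0.2, 0.4], [-0.1, -0.6]]
0.08 [ 6.43349e+02 -2.07330e+01  6.10000e-02] [[-2.0, -1.8], [3.3, 1.8], [-1.4, -1.2]]
-0.08 [ 6.36397e+02 -3.54340e+01 -9.00000e-03] [[1.6, 8.0], [3.3, -0.9], [-4.5, -4.7]]
0.08 [ 6.41887e+02 -2.47130e+01  4.60000e-02] [[-0.8, 0.4], [-1.0, -0.4], [0.0, -0.6], [-0.2, -0.1], [-1.2, -1.3], [3.5, 3.4], [-1.9, 0.2]]
-0.08 [ 6.40507e+02 -2.59850e+01  1.30000e-02] [[1.8, 0.5], [1.2, 0.5], [0.8, 1.4], [0.9, -0.9], [0.3, 6.5], [2.8, -4.3], [-4.0, -8.0]]
[ 6.41574624e+02 -2.49224818e+01  3.86824786e-02  4.54216658e-02]
```

```bash
cat > go.py <<'E'
from h import *
from scipy.spatial.transform import Rotation as R
def delta(pos,yaw,verbose=True):
    o=sensors.get_obs(); M=R.from_euler('xyz',o['tcp_rot']).as_matrix()
    d=M.T@(np.array(pos)-o['tool_pos'])/10
    y=np.array([-np.sin(yaw),np.cos(yaw),0]); b=M.T@y; s=np.arctan2(b[2],b[1]); s2=(s+np.pi/2)%np.pi-np.pi/2
    print('pos',o['tool_pos'].round(1),'t',o['time'],'j6',o['joint_positions'][5].round(3),'F',o['contact_force'].round(1),'w',round(o['grip_width'],1)); print('dx dy dz cm',d.round(2),'spin',round(s2,3)); print(M.round(2).tolist())
E
python3 - <<'E'
from go import *
delta([429.3,274.3,100],-.30)
T=load('top0'); print(ray(T,[[443,259],[427,210],[492,225]],70).round())
E
```

```text
pos [147.8 503.3 191.1] t 0.1 j6 -0.146 F [ 0.5 -0.4  0. ] w 91.7
dx dy dz cm [  9.12 -14.03  33.47] spin 0.014
[[-0.0, 0.28, 0.96], [-0.0, 0.96, -0.28], [-1.0, -0.0, -0.0]]
[[ 542. -270.   70.]
 [ 647. -239.   70.]
 [ 612. -379.   70.]]
```

```bash
python3 -m crank '[{"dx":2,"dy":-3.5,"dz":8.4},{"dx":4,"dy":-7,"dz":16.7},{"dx":6,"dy":-10.5,"dz":25},{"dx":8,"dy":-14,"dz":33.5,"spin":0.014},{"dx":9,"dy":-14,"dz":33.5,"spin":0.014},{"dx":9,"dy":-14,"dz":33.5,"spin":0.014},{"dx":9,"dy":-14,"dz":33.5,"spin":0.014},{"dx":9,"dy":-14,"dz":33.5,"spin":0.014},{"dx":9,"dy":-14,"dz":33.5,"spin":0.014},{"dx":9,"dy":-14,"dz":33.5,"spin":0.014},{"dx":9,"dy":-14,"dz":33.5,"spin":0.014},{"dx":9,"dy":-14,"dz":33.5,"spin":0.014},{"dx":9,"dy":-14,"dz":33.5,"spin":0.014},{"dx":9,"dy":-14,"dz":33.5,"spin":0.014}]' 100
python3 - <<'E'
from go import *
delta([429.3,274.3,29],-.30)
t=grab('top','top1')['frame']; s=grab('side','side1')['frame']
cv2.imwrite('pics/d1.png',np.hstack([cv2.resize(t[250:350,150:250],None,fx=4,fy=4,interpolation=3),cv2.resize(s[130:230,150:250],None,fx=4,fy=4,interpolation=3)]))
E
```

```text
pos [147.8 503.3 191.1] t 0.1 j6 -0.146 F [ 0.5 -0.4  0. ] w 91.7
dx dy dz cm [ 16.22 -14.02  33.47] spin 0.014
[[-0.0, 0.28, 0.96], [-0.0, 0.96, -0.28], [-1.0, -0.0, -0.0]]invalid input at $[0]: expected keys dx, dy, dz, spin
```

View pics/d1.png

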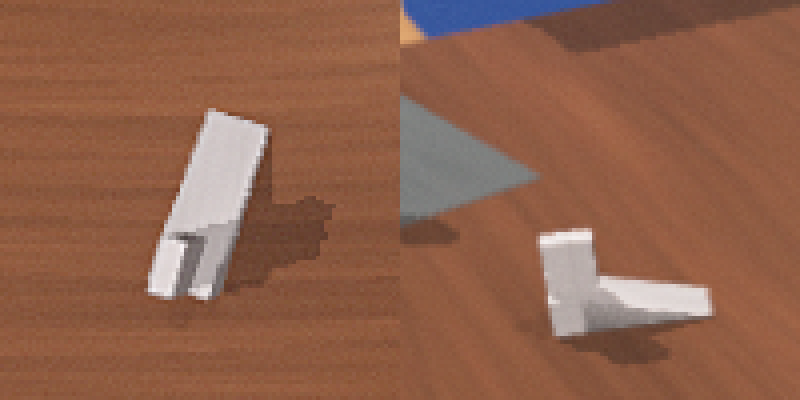

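The move was refused because every row needs all four keys. The wedge hasn't moved: its fin is still at about pixel (190,317) in the top view.

```bash
python3 -m crank '[{"dx":4,"dy":-7,"dz":16.7,"spin":0},{"dx":9,"dy":-14,"dz":33.5,"spin":0.014},{"dx":9,"dy":-14,"dz":33.5,"spin":0.014},{"dx":9,"dy":-14,"dz":33.5,"spin":0.014},{"dx":9,"dy":-14,"dz":33.5,"spin":0.014},{"dx":9,"dy":-14,"dz":33.5,"spin":0.014},{"dx":9,"dy":-14,"dz":33.5,"spin":0.014},{"dx":9,"dy":-14,"dz":33.5,"spin":0.014},{"dx":9,"dy":-14,"dz":33.5,"spin":0.014},{"dx":9,"dy":-14,"dz":33.5,"spin":0.014},{"dx":9,"dy":-14,"dz":33.5,"spin":0.014},{"dx":9,"dy":-14,"dz":33.5,"spin":0.014},{"dx":9,"dy":-14,"dz":33.5,"spin":0.014},{"dx":9,"dy":-14,"dz":33.5,"spin":0.014}]' 100
python3 - <<'E'
from go import *
delta([429.3,274.3,29],-.30)
t=grab('top','top1')['frame']; s=grab('side','side1')['frame']
cv2.imwrite('pics/d2.png',np.hstack([cv2.resize(t[250:350,150:250],None,fx=4,fy=4,interpolation=3),cv2.resize(s[130:230,150:250],None,fx=4,fy=4,interpolation=3)]))
E
```

```text
time: 1.37
tool_pos: [429.0, 276.1, 102.1]
tcp_rot: [1.157, 1.57, 0.86]
contact_force: [0.6, -0.0, -0.2]
grip_width: 91.6
pos [429.  276.1 102.1] t 1.3667 j6 -0.852 F [ 0.6 -0.  -0.2] w 91.6
dx dy dz cm [ 7.31 -0.17  0.08] spin 0.002
[[0.0, 0.29, 0.96], [0.0, 0.96, -0.29], [-1.0, 0.0, 0.0]]
```

View pics/d2.png

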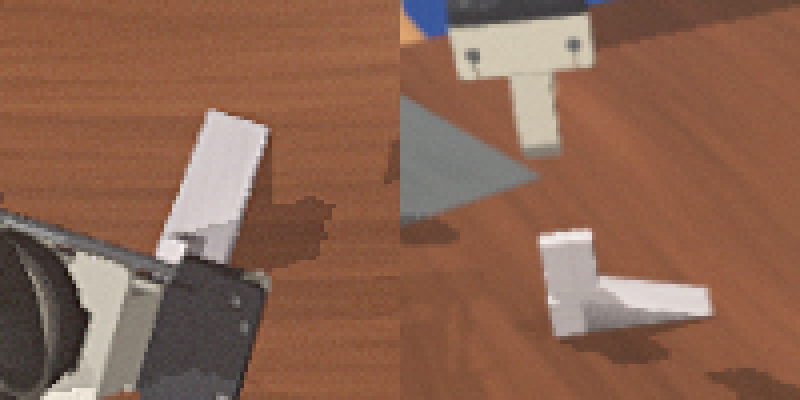

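```bash
python3 -m crank '[{"dx":2,"dy":-0.15,"dz":0.1,"spin":0},{"dx":4,"dy":-0.15,"dz":0.1,"spin":0},{"dx":6,"dy":-0.15,"dz":0.1,"spin":0},{"dx":7.3,"dy":-0.15,"dz":0.1,"spin":0},{"dx":7.3,"dy":-0.15,"dz":0.1,"spin":0},{"dx":7.3,"dy":-0.15,"dz":0.1,"spin":0}]' 100
python3 - <<'E'
from go import *
delta([429.3,274.3,29],-.30)
t=grab('top','top2')['frame']; s=grab('side','side2')['frame']
cv2.imwrite('pics/d3.png',np.hstack([cv2.resize(t[250:350,150:250],None,fx=4,fy=4,interpolation=3),cv2.resize(s[130:230,150:250],None,fx=4,fy=4,interpolation=3)]))
E
```

```text
time: 1.97
tool_pos: [429.9, 273.6, 28.7]
tcp_rot: [-2.503, 1.57, -2.802]
contact_force: [0.8, 0.1, 0.4]
grip_width: 91.7
pos [429.9 273.6  28.7] t 1.9667 j6 -0.856 F [0.8 0.1 0.4] w 91.7
dx dy dz cm [-0.03  0.05 -0.08] spin 0.001
[[-0.0, 0.29, 0.96], [-0.0, 0.96, -0.29], [-1.0, -0.0, -0.0]]
```

View pics/d3.png

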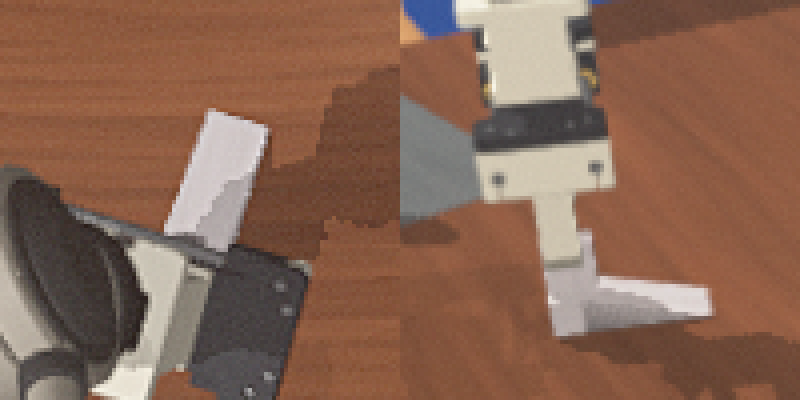

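```bash
python3 -m crank '[{"dx":0,"dy":0,"dz":0,"spin":0},{"dx":0,"dy":0,"dz":0,"spin":0},{"dx":0,"dy":0,"dz":0,"spin":0},{"dx":0,"dy":0,"dz":0,"spin":0},{"dx":0,"dy":0,"dz":0,"spin":0},{"dx":0,"dy":0,"dz":0,"spin":0},{"dx":0,"dy":0,"dz":0,"spin":0},{"dx":0,"dy":0,"dz":0,"spin":0},{"dx":0,"dy":0,"dz":0,"spin":0},{"dx":0,"dy":0,"dz":0,"spin":0},{"dx":0,"dy":0,"dz":0,"spin":0},{"dx":0,"dy":0,"dz":0,"spin":0}]' 0
python3 -m crank '[{"dx":-0.5,"dy":0,"dz":0,"spin":0},{"dx":-1,"dy":0,"dz":0,"spin":0},{"dx":-1.5,"dy":0,"dz":0,"spin":0},{"dx":-1.5,"dy":0,"dz":0,"spin":0},{"dx":-1.5,"dy":0,"dz":0,"spin":0}]'
python3 - <<'E'
from go import *
# target: wedge edge ~25mm short of toe front, aligned with toe; grip at wedge x -34
p=np.array([641.5,-25.8]); y=.04; Rm=np.array([[np.cos(y),-np.sin(y)],[np.sin(y),np.cos(y)]])
w=p+Rm@[-50-25-84,-110]; print(w)
delta([w[0],w[1],44],y)
t=grab('top','top3')['frame']; s=grab('side','side3')['frame']
cv2.imwrite('pics/d4.png',np.hstack([cv2.resize(t[250:350,150:250],None,fx=4,fy=4,interpolation=3),cv2.resize(s[130:230,150:250],None,fx=4,fy=4,interpolation=3)]))
E
```

```text
time: 3.07
tool_pos: [430.4, 273.2, 28.7]
tcp_rot: [2.593, 1.571, 2.293]
contact_force: [0.6, 0.4, -0.0]
grip_width: 16.5
time: 3.48
tool_pos: [430.8, 273.4, 44.3]
tcp_rot: [0.745, 1.569, 0.445]
contact_force: [-0.8, -0.1, -0.0]
grip_width: 0.6
[ 487.0260098  -142.07031587]
pos [430.8 273.4  44.3] t 3.4833 j6 -0.856 F [-0.8 -0.1 -0. ] w 0.6
dx dy dz cm [ 2.000e-02 -3.804e+01  1.764e+01] spin -0.34
[[0.0, 0.3, 0.96], [0.0, 0.96, -0.3], [-1.0, 0.0, 0.0]]
```

View pics/d4.png

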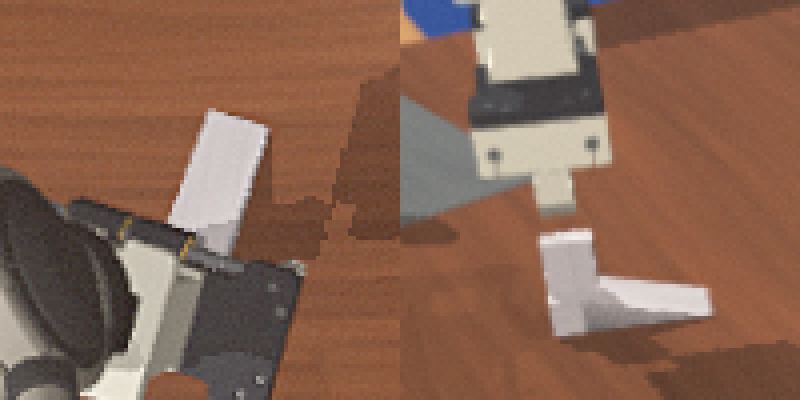

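```bash
python3 - <<'E'
from go import *
for n in('side3','top3'):
    c=load(n); print(n,proj(c,[[430.8,273.4,44.3],[430,273.6,60],[429.3,274.3,60]]).round(1).tolist())
    print(n,[proj(load(n[:-1]+'0'),[[430.8,273.4,44.3]]).round(1).tolist()])
S=load('side3')
f=S['frame']; cv2.imwrite('pics/e1.png',cv2.resize(f[150:230,160:240],None,fx=7,fy=7,interpolation=3))
f=load('top3')['frame']; cv2.imwrite('pics/e2.png',cv2.resize(f[260:360,140:240],None,fx=6,fy=6,interpolation=3))
E
```

```text
side3 [[191.6, 194.0], [190.3, 188.5], [189.9, 188.5]]
side3 [[[191.6, 194.0]]]
top3 [[194.2, 314.9], [192.0, 315.8], [191.7, 316.1]]
top3 [[[194.2, 314.9]]]
```

View pics/e1.png

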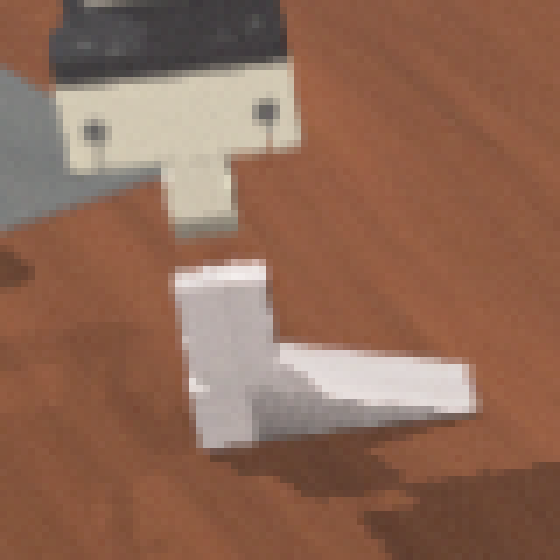

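View pics/e2.png

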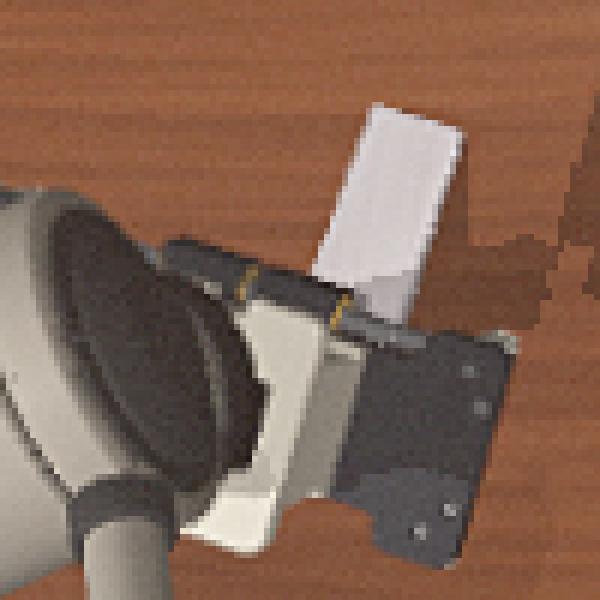

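```bash
python3 - <<'E'
from go import *
S=load('side3');T=load('top3')
for z in(30,44.3,60,65,70,75): print(z,ray(S,[[189.4,183]],z).round(1))
S0=load('side0'); print(proj(S0,[[148,503.7,191.7],[147.8+.28*46,503.3+46*.96,191],[147.8-.28*46,503.3-46*.96,191]]).round(1))
f=S0['frame']; cv2.imwrite('pics/e3.png',cv2.resize(f[40:150,0:110],None,fx=5,fy=5,interpolation=3))
print(sensors.get_obs()['joint_positions'])
E
```

```text
30 [[455.9 367.6  30. ]]
44.3 [[447.7 337.9  44.3]]
60 [[438.7 305.3  60. ]]
65 [[435.9 294.9  65. ]]
70 [[433.  284.5  70. ]]
75 [[430.1 274.1  75. ]]
[[ 44.7 135.5]
 [ 48.4 129.9]
 [ 40.8 142.3]]
[ 4.15118575e-01  4.86504016e-01  1.75919020e+00  6.69442718e-05
  8.95689733e-01 -8.55911694e-01]
```

View pics/e3.png

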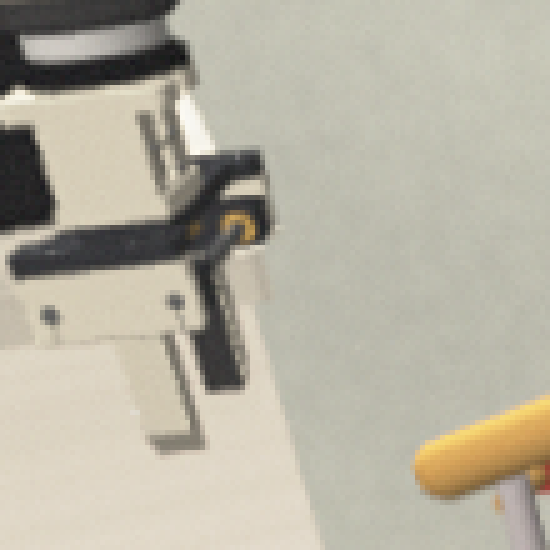

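```bash
python3 -m crank '[{"dx":0,"dy":0,"dz":0,"spin":0},{"dx":0,"dy":0,"dz":0,"spin":0},{"dx":0,"dy":0.05,"dz":-0.1,"spin":0},{"dx":0,"dy":0.05,"dz":-0.1,"spin":0},{"dx":0,"dy":0.05,"dz":-0.1,"spin":0},{"dx":0,"dy":0.05,"dz":-0.1,"spin":0},{"dx":0,"dy":0.05,"dz":-0.1,"spin":0},{"dx":0,"dy":0.05,"dz":-0.1,"spin":0},{"dx":0,"dy":0.05,"dz":-0.1,"spin":0},{"dx":0,"dy":0.05,"dz":-0.1,"spin":0},{"dx":0,"dy":0.05,"dz":-0.1,"spin":0},{"dx":0.5,"dy":0.05,"dz":-0.1,"spin":0},{"dx":1,"dy":0.05,"dz":-0.1,"spin":0},{"dx":2,"dy":0.05,"dz":-0.1,"spin":0},{"dx":3,"dy":0.05,"dz":-0.1,"spin":0},{"dx":3.5,"dy":0.05,"dz":-0.1,"spin":0},{"dx":3.5,"dy":0.05,"dz":-0.1,"spin":0},{"dx":3.5,"dy":0.05,"dz":-0.1,"spin":0}]' 100
python3 - <<'E'
from go import *
delta([429.3,274.3,-2],-.30)
s=grab('side','side4'); print(proj(s,[[429.5,274,9],[429.5-.29*48,274-48*.957,9],[429.5-.29*48,274-48*.957,40]]).round(1).tolist())
s=s['frame']
cv2.imwrite('pics/d5.png',cv2.resize(s[150:230,160:240],None,fx=7,fy=7,interpolation=3))
E
```

```text
time: 5.08
tool_pos: [429.3, 273.9, 8.1]
tcp_rot: [-2.456, 1.569, -2.755]
contact_force: [-0.2, 0.5, 0.4]
grip_width: 92.0
pos [429.3 273.9   8.1] t 5.0833 j6 -0.854 F [-0.2  0.5  0.4] w 92.0
dx dy dz cm [ 1.01  0.04 -0.01] spin 0.0
[[-0.0, 0.3, 0.96], [-0.0, 0.96, -0.3], [-1.0, -0.0, -0.0]]
[[193.0, 206.4], [194.0, 215.4], [192.2, 204.3]]
```

View pics/d5.png

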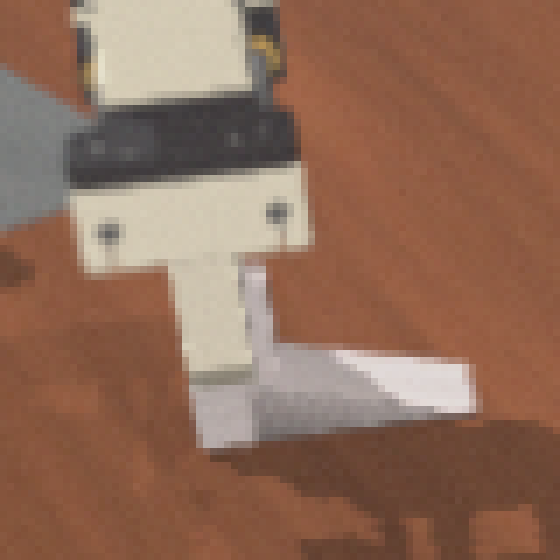

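```bash
python3 -m crank '[{"dx":0.5,"dy":0,"dz":0,"spin":0},{"dx":1,"dy":0,"dz":0,"spin":0},{"dx":1,"dy":0,"dz":0,"spin":0},{"dx":1,"dy":0,"dz":0,"spin":0},{"dx":1,"dy":0,"dz":0,"spin":0},{"dx":1,"dy":0,"dz":0,"spin":0},{"dx":1,"dy":0,"dz":0,"spin":0},{"dx":1,"dy":0,"dz":0,"spin":0},{"dx":1,"dy":0,"dz":0,"spin":0},{"dx":1,"dy":0,"dz":0,"spin":0},{"dx":1,"dy":0,"dz":0,"spin":0},{"dx":1,"dy":0,"dz":0,"spin":0},{"dx":1,"dy":0,"dz":0,"spin":0},{"dx":1,"dy":0,"dz":0,"spin":0},{"dx":1,"dy":0,"dz":0,"spin":0},{"dx":1,"dy":0,"dz":0,"spin":0},{"dx":1,"dy":0,"dz":0,"spin":0},{"dx":1,"dy":0,"dz":0,"spin":0},{"dx":1,"dy":0,"dz":0,"spin":0},{"dx":1,"dy":0,"dz":0,"spin":0}]' 0
python3 - <<'E'
from go import *
delta([429.3,274.3,-2],-.30)
s=grab('side','side5')['frame']
cv2.imwrite('pics/d6.png',cv2.resize(s[150:230,160:240],None,fx=7,fy=7,interpolation=3))
E
```

```text
time: 6.8
tool_pos: [429.7, 274.1, -1.2]
tcp_rot: [1.166, 1.571, 0.866]
contact_force: [0.7, 1.7, -0.1]
grip_width: 13.8
pos [429.7 274.1  -1.2] t 6.8 j6 -0.854 F [ 0.7  1.7 -0.1] w 13.8
dx dy dz cm [ 0.08  0.01 -0.04] spin 0.0
[[0.0, 0.3, 0.96], [0.0, 0.96, -0.3], [-1.0, 0.0, 0.0]]
```

View pics/d6.png

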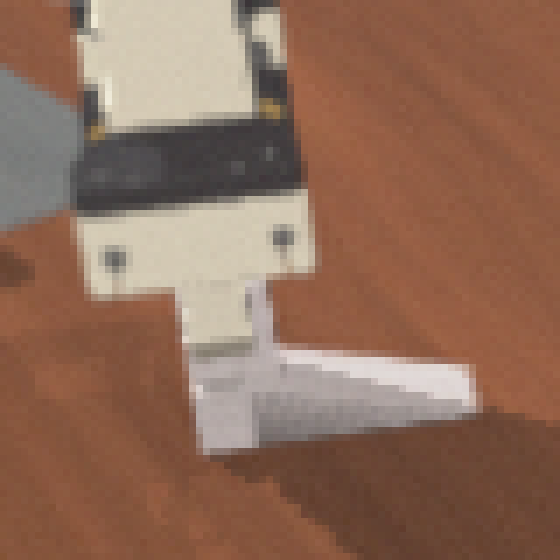

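```bash
python3 -m crank '[{"dx":-0.5,"dy":0,"dz":0,"spin":0},{"dx":-1,"dy":0,"dz":0,"spin":0},{"dx":-1.5,"dy":0,"dz":0,"spin":0},{"dx":-1.5,"dy":0,"dz":0,"spin":0},{"dx":-1.5,"dy":0,"dz":0,"spin":0}]'
python3 - <<'E'
from go import *
delta([480.0,-142.3,14],.04)
s=grab('side','side6')['frame']
cv2.imwrite('pics/d7.png',cv2.resize(s[150:230,160:240],None,fx=7,fy=7,interpolation=3))
E
```

```text
time: 7.27
tool_pos: [429.8, 274.0, 14.1]
tcp_rot: [0.722, 1.57, 0.423]
contact_force: [-0.6, -0.6, -4.6]
grip_width: 13.8
pos [429.8 274.   14.1] t 7.2667 j6 -0.854 F [-0.6 -0.6 -4.6] w 13.8
dx dy dz cm [  0.   -38.29  17.09] spin -0.34
[[0.0, 0.3, 0.96], [0.0, 0.96, -0.3], [-1.0, 0.0, 0.0]]
```

View pics/d7.png

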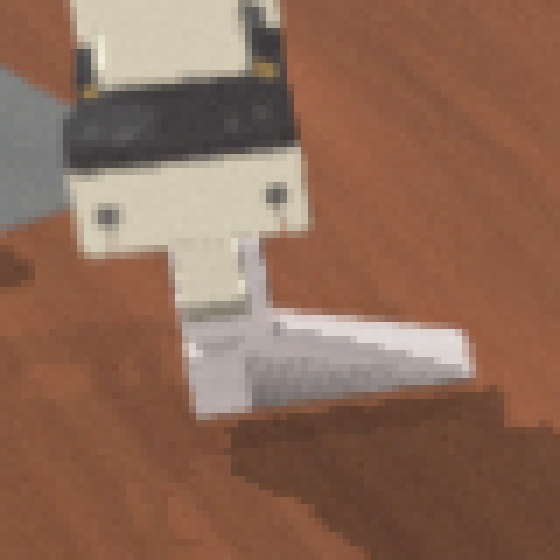

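```bash
python3 -m crank '[{"dx":0,"dy":-2,"dz":0.9,"spin":-0.02},{"dx":0,"dy":-4.5,"dz":2,"spin":-0.04},{"dx":0,"dy":-7.5,"dz":3.4,"spin":-0.06},{"dx":0,"dy":-10.5,"dz":4.7,"spin":-0.09},{"dx":0,"dy":-13.5,"dz":6,"spin":-0.12},{"dx":0,"dy":-16.5,"dz":7.4,"spin":-0.15},{"dx":0,"dy":-19.5,"dz":8.7,"spin":-0.18},{"dx":0,"dy":-22.5,"dz":10,"spin":-0.21},{"dx":0,"dy":-25.5,"dz":11.4,"spin":-0.24},{"dx":0,"dy":-28.5,"dz":12.7,"spin":-0.27},{"dx":0,"dy":-31.5,"dz":14.1,"spin":-0.3},{"dx":0,"dy":-34.5,"dz":15.4,"spin":-0.32},{"dx":0,"dy":-36.5,"dz":16.3,"spin":-0.34},{"dx":0,"dy":-38.3,"dz":17.1,"spin":-0.34},{"dx":0,"dy":-38.3,"dz":17.1,"spin":-0.34},{"dx":0,"dy":-38.3,"dz":17.1,"spin":-0.34},{"dx":0,"dy":-38.3,"dz":17.1,"spin":-0.34},{"dx":0,"dy":-38.3,"dz":17.1,"spin":-0.34}]'
python3 - <<'E'
from go import *
delta([480.0,-142.3,-1.2],.04)
t=grab('top','top7')['frame'];s=grab('side','side7')['frame']
cv2.imwrite('pics/d8.png',cv2.resize(s[180:320,230:430],None,fx=4,fy=4,interpolation=3))
cv2.imwrite('pics/d9.png',cv2.resize(t[180:330,250:450],None,fx=4,fy=4,interpolation=3))
E
```

```text
time: 8.82
tool_pos: [479.5, -141.3, 13.5]
tcp_rot: [2.42, 1.57, 2.461]
contact_force: [1.7, -0.0, -3.9]
grip_width: 14.0
pos [ 479.5 -141.3   13.5] t 8.8167 j6 -2.052 F [ 1.7 -0.  -3.9] w 14.0
dx dy dz cm [ 1.47 -0.1   0.05] spin 0.001
[[-0.0, -0.04, 1.0], [0.0, 1.0, 0.04], [-1.0, 0.0, -0.0]]
```

View pics/d8.png

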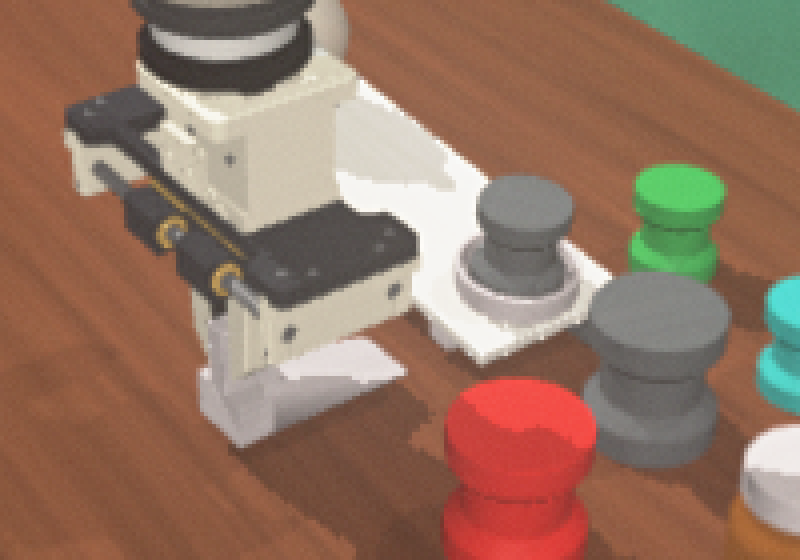

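View pics/d9.png

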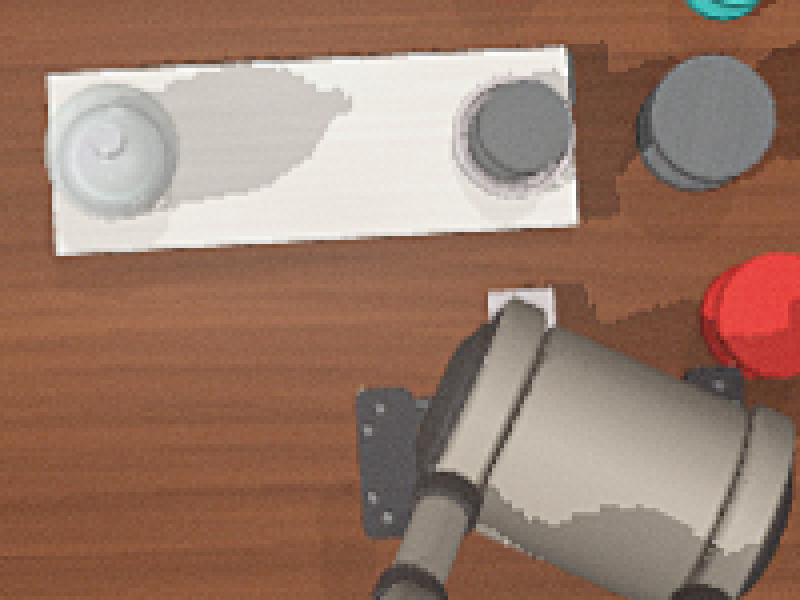

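```bash
python3 -m crank '[{"dx":0.5,"dy":-0.1,"dz":0,"spin":0},{"dx":1,"dy":-0.1,"dz":0,"spin":0},{"dx":1.3,"dy":-0.1,"dz":0,"spin":0},{"dx":1.45,"dy":-0.1,"dz":0,"spin":0},{"dx":1.5,"dy":-0.1,"dz":0,"spin":0},{"dx":1.5,"dy":-0.1,"dz":0,"spin":0},{"dx":1.5,"dy":-0.1,"dz":0,"spin":0}]'
python3 - <<'E'
from go import *
delta([480.0,-142.3,-1.2],.04)
print(proj(load('side0'),[[542,-270,h] for h in(0,60,75,90)]).round(),proj(load('side0'),[[537+33*.5,-270+33*.8,h] for h in(60,75,90)]).round())
T=grab('top','top8');t=T['frame'];s=grab('side','side8')['frame']
cv2.imwrite('pics/d10.png',cv2.resize(s[230:310,260:360],None,fx=7,fy=7,interpolation=3))
cv2.imwrite('pics/d11.png',cv2.resize(t[220:280,350:450],None,fx=8,fy=8,interpolation=3))
E
```

```text
time: 9.5
tool_pos: [479.8, -143.2, -1.2]
tcp_rot: [2.137, 1.57, 2.177]
contact_force: [-1.0, 0.9, 0.5]
grip_width: 13.6
pos [ 479.8 -143.2   -1.2] t 9.5 j6 -2.055 F [-1.   0.9  0.5] w 13.6
dx dy dz cm [-0.    0.09  0.02] spin 0.0
[[-0.0, -0.04, 1.0], [0.0, 1.0, 0.04], [-1.0, 0.0, -0.0]]
[[356. 314.]
 [357. 289.]
 [357. 282.]
 [358. 275.]] [[353. 279.]
 [354. 272.]
 [354. 266.]]
```

View pics/d10.png

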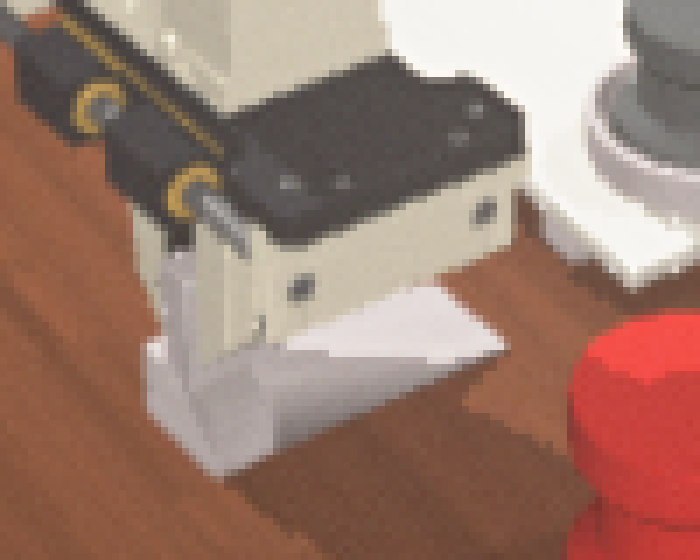

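View pics/d11.png

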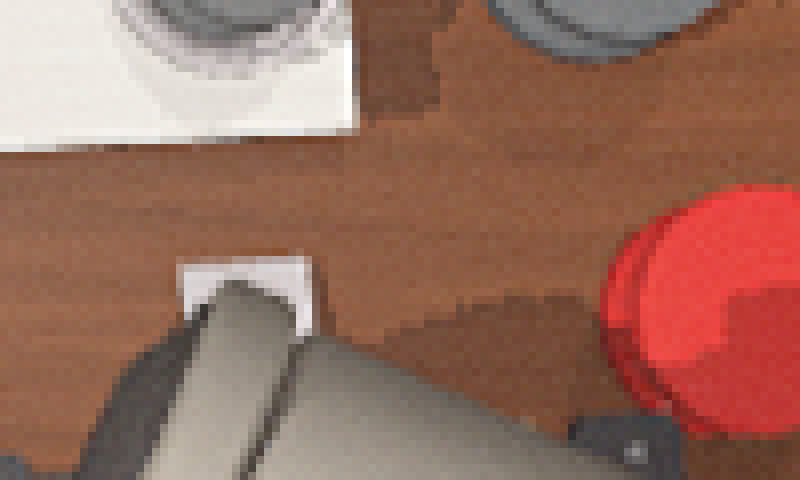

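```bash
python3 - <<'E'
from go import *
t=load('top8')['frame'];s=load('side8')['frame']
a=cv2.resize(t[235:285,400:470],None,fx=8,fy=8,interpolation=3);b=cv2.resize(s[230:330,270:390],None,fx=5,fy=5,interpolation=3)
cv2.imwrite('pics/f1.png',a);cv2.imwrite('pics/f2.png',b)
E
```

```text
(no output)
```

View pics/f1.png

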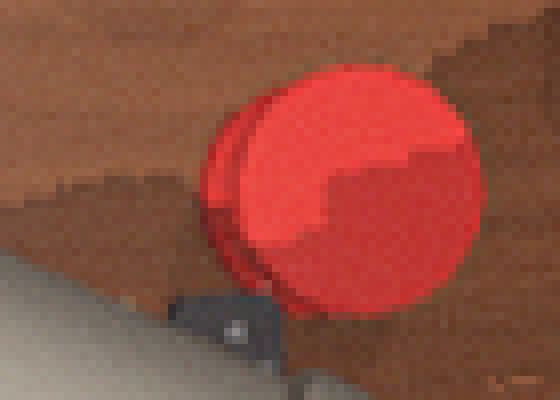

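View pics/f2.png

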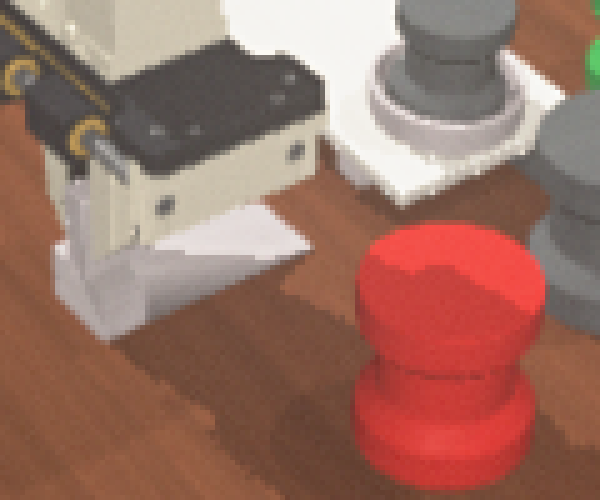

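```bash
python3 - <<'E'
from go import *
from scipy.optimize import least_squares
T=load('top8');S=load('side8')
def tri(a,b):
    r=least_squares(lambda p:np.r_[proj(T,[p])[0]-a,proj(S,[p])[0]-b],[540,-270,70.]); return r.x.round(1),r.fun.round(1)
print('red top',tri([445.4,258.7],[360.4,284])); print('body corner top',tri([434.9,271.9],[334.6,247.5]))
V=np.array(T['view']); 
for z in(60,70,80):
    a=ray(T,[[430,258.7],[460.75,258.7]],z); print(z,np.linalg.norm(a[0]-a[1]).round(1),a.round(1).tolist())
# bottom edge height: same xy as corner
c=tri([434.9,271.9],[334.6,247.5])[0]
for z in(50,60,70,80): print(z,proj(S,[[c[0],c[1],z]]).round(1))
E
```

```text
red top (array([ 543.4, -275.2,   73.5]), array([ 0.4, -0.7, -0.7,  0.1]))
body corner top (array([ 514.1, -238.5,  140.4]), array([ 0. , -0.1, -0.1,  0. ]))
60 66.8 [[543.2, -243.6, 60.0], [541.5, -310.4, 60.0]]
70 66.2 [[542.8, -241.8, 70.0], [541.2, -308.0, 70.0]]
80 65.6 [[542.5, -240.1, 80.0], [540.9, -305.6, 80.0]]
50 [[333.8 289.3]]
60 [[333.8 284.9]]
70 [[333.9 280.5]]
80 [[334. 276.]]
```

```bash
python3 - <<'E'
from go import *
T=load('top8')
e=ray(T,[[372.2,253.3],[388.9,252.1]],2)[:,:2]; m=e.mean(0); d=e[0]-e[1]; print(e.round(1),m, np.linalg.norm(d),'yaw',np.arctan2(-d[0],d[1]))
p=np.array([641.5,-25.8]); y=.04; Rm=np.array([[np.cos(y),-np.sin(y)],[np.sin(y),np.cos(y)]])
print('edge in plate',Rm.T@(m-p))
o=sensors.get_obs(); print('edge from tcp',Rm.T@(o['tool_pos'][:2]-p)+[84,0])
E
```

```text
[[ 560.4 -123. ]
 [ 562.3 -160.9]] [ 561.34014461 -141.97122739] 37.89286157778683 yaw 0.04884513796897716
edge in plate [ -84.74134609 -112.87276355]
edge from tcp [ -82.22472518 -110.88129311]
```

```bash
python3 -m crank '[{"dx":0,"dy":0.05,"dz":0.5,"spin":0},{"dx":0,"dy":0.1,"dz":1,"spin":0},{"dx":0,"dy":0.15,"dz":1.5,"spin":0},{"dx":0,"dy":0.2,"dz":2,"spin":0},{"dx":0,"dy":0.2,"dz":2.5,"spin":0},{"dx":0,"dy":0.2,"dz":3,"spin":0},{"dx":0,"dy":0.2,"dz":3.5,"spin":0},{"dx":0,"dy":0.2,"dz":4,"spin":0},{"dx":0,"dy":0.2,"dz":4.3,"spin":0},{"dx":0,"dy":0.2,"dz":4.5,"spin":0},{"dx":0,"dy":0.2,"dz":4.5,"spin":0},{"dx":0,"dy":0.2,"dz":4.5,"spin":0}]'
python3 - <<'E'
from go import *
delta([548,-140,-1.2],.04)
T=grab('top','top9');t=T['frame'];s=grab('side','side9')['frame']
cv2.imwrite('pics/g1.png',cv2.resize(s[220:300,290:390],None,fx=7,fy=7,interpolation=3))
cv2.imwrite('pics/g2.png',cv2.resize(t[180:280,340:440],None,fx=6,fy=6,interpolation=3))
E
```

```text
time: 10.6
tool_pos: [525.5, -139.6, -1.2]
tcp_rot: [-0.135, 1.569, -0.095]
contact_force: [1.4, 0.7, -1.2]
grip_width: 13.8
pos [ 525.5 -139.6   -1.2] t 10.6 j6 -2.012 F [ 1.4  0.7 -1.2] w 13.8
dx dy dz cm [-0.   -0.13  2.24] spin 0.0
[[0.0, -0.04, 1.0], [-0.0, 1.0, 0.04], [-1.0, -0.0, 0.0]]
```

View pics/g1.png

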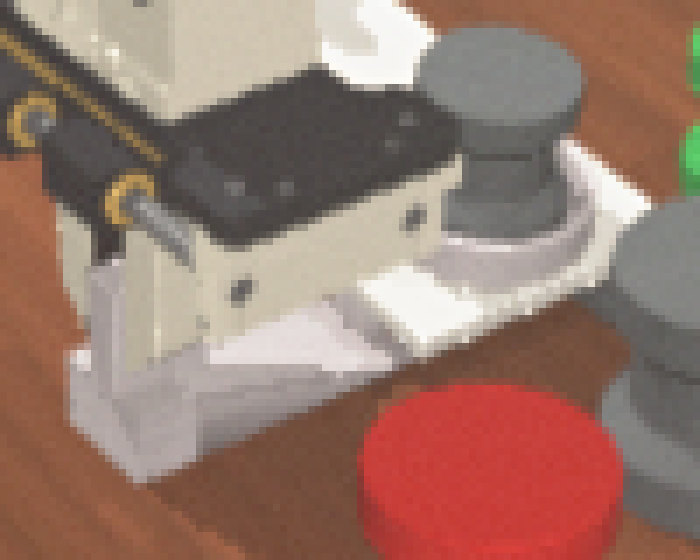

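View pics/g2.png

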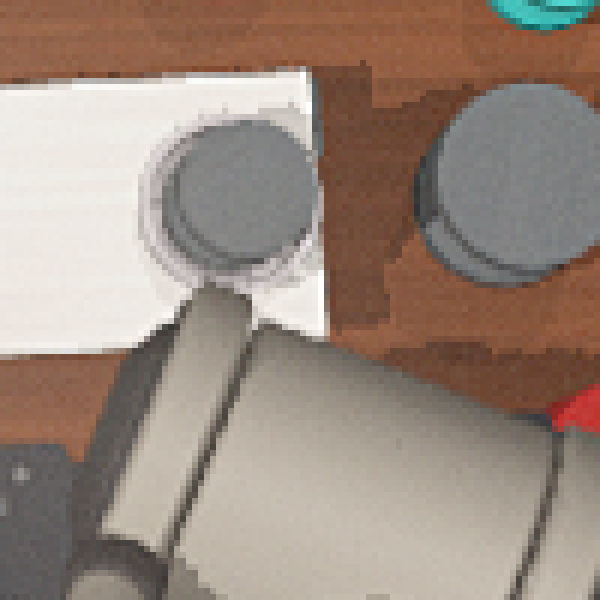

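```bash
python3 -m crank '[{"dx":0,"dy":0,"dz":0.15,"spin":0},{"dx":0,"dy":0,"dz":0.3,"spin":0},{"dx":0,"dy":0,"dz":0.45,"spin":0},{"dx":0,"dy":0,"dz":0.6,"spin":0},{"dx":0,"dy":0,"dz":0.6,"spin":0}]'
for i in 1; do python3 -m crank '[{"dx":0,"dy":0,"dz":0.1,"spin":0},{"dx":0,"dy":0,"dz":0.2,"spin":0},{"dx":0,"dy":0,"dz":0.2,"spin":0}]'; done
python3 -m crank '[{"dx":0,"dy":0,"dz":0.1,"spin":0},{"dx":0,"dy":0,"dz":0.2,"spin":0},{"dx":0,"dy":0,"dz":0.2,"spin":0}]'
python3 -m crank '[{"dx":0,"dy":0,"dz":0.1,"spin":0},{"dx":0,"dy":0,"dz":0.2,"spin":0},{"dx":0,"dy":0,"dz":0.2,"spin":0}]'
```

```text
time: 11.12
tool_pos: [531.1, -139.3, -1.3]
tcp_rot: [0.302, 1.571, 0.343]
contact_force: [-1.7, 1.1, 1.6]
grip_width: 13.8
time: 11.37
tool_pos: [533.0, -139.3, -1.3]
tcp_rot: [0.421, 1.571, 0.461]
contact_force: [-3.0, 0.6, 2.4]
grip_width: 13.9
time: 11.62
tool_pos: [535.1, -139.2, -1.3]
tcp_rot: [0.083, 1.57, 0.123]
contact_force: [-3.2, -0.5, 3.3]
grip_width: 14.1
time: 11.87
tool_pos: [536.3, -139.1, -1.3]
tcp_rot: [2.89, 1.57, 2.93]
contact_force: [-5.2, -0.5, 5.9]
grip_width: 14.4
```

```bash
python3 -m crank '[{"dx":0,"dy":0,"dz":0.1,"spin":0},{"dx":0,"dy":0,"dz":0.2,"spin":0},{"dx":0,"dy":0,"dz":0.2,"spin":0}]'
python3 -m crank '[{"dx":0,"dy":0,"dz":0.1,"spin":0},{"dx":0,"dy":0,"dz":0.2,"spin":0},{"dx":0,"dy":0,"dz":0.2,"spin":0}]'
python3 - <<'E'
from go import *
T=grab('top','top10');t=T['frame'];s=grab('side','side10')['frame']; o=sensors.get_obs(); print(o['tool_pos'].round(1),o['contact_force'].round(1))
cv2.imwrite('pics/g3.png',cv2.resize(s[220:300,290:390],None,fx=7,fy=7,interpolation=3))
d=cv2.absdiff(load('side9')['frame'],s)
cv2.imwrite('pics/g4.png',cv2.resize(s[155:235,260:360],None,fx=7,fy=7,interpolation=3))
E
```

```text
time: 12.12
tool_pos: [537.1, -138.9, -1.3]
tcp_rot: [2.932, 1.567, 2.972]
contact_force: [-10.6, -1.1, 9.0]
grip_width: 14.0
time: 12.37
tool_pos: [538.1, -138.7, -1.3]
tcp_rot: [2.918, 1.565, 2.958]
contact_force: [-12.8, -1.6, 10.6]
grip_width: 13.5
[ 538.1 -138.7   -1.3] [-13.2  -0.3  11.6]
```

View pics/g3.png

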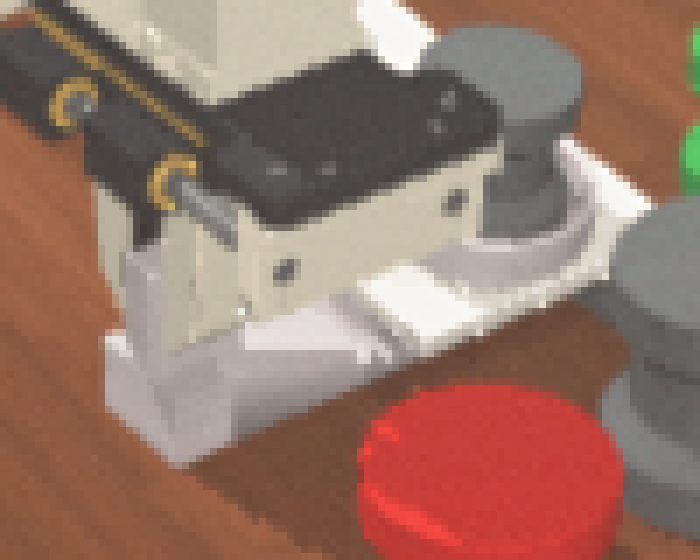

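View pics/g4.png

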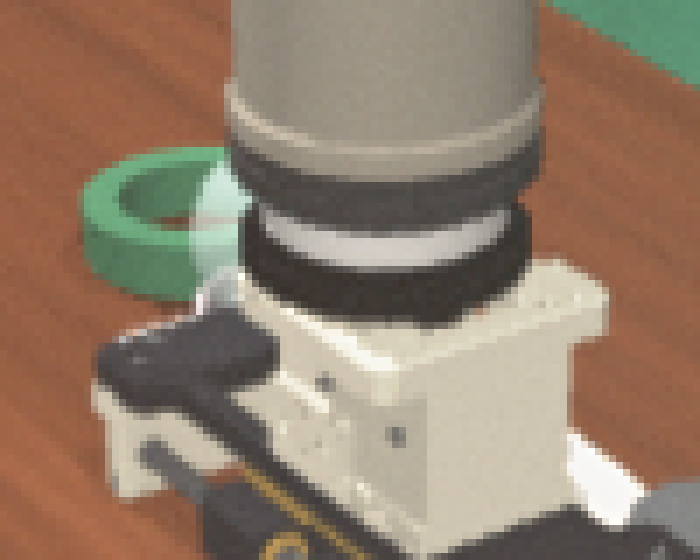

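```bash
cat > trk.py <<'E'
from go import *
def shift(a,b,box):
    x0,x1,y0,y1=box
    A=cv2.cvtColor(load(a)['frame'],6)[y0:y1,x0:x1].astype(np.float32);B=cv2.cvtColor(load(b)['frame'],6)[y0-4:y1+4,x0-4:x1+4].astype(np.float32)
    W=np.array([[1,0,4],[0,1,4]],np.float32)
    cc,W=cv2.findTransformECC(A,B,W,cv2.MOTION_TRANSLATION,(3,200,1e-6),None,3)
    return (W[:,2]-4).round(2),round(cc,3)
E
python3 - <<'E'
from trk import *
for b in('side8','side9','side10'):
    print(b,[shift('side7',b,x) for x in((361,376,222,232),(364,380,240,250),(395,420,250,270))])
S=load('side0'); a=proj(S,[[645,-136,80],[645,-136,83]]); print(a)
E
python3 -m crank '[{"dx":0,"dy":0,"dz":0.1,"spin":0},{"dx":0,"dy":0,"dz":0.2,"spin":0},{"dx":0,"dy":0,"dz":0.3,"spin":0},{"dx":0,"dy":0,"dz":0.4,"spin":0},{"dx":0,"dy":0,"dz":0.4,"spin":0},{"dx":0,"dy":0,"dz":0.4,"spin":0}]'
python3 - <<'E'
from trk import *
grab('side','side11')
print([shift('side7','side11',x) for x in((361,376,222,232),(364,380,240,250),(395,420,250,270))])
E
```

```text
side8 [(array([-0.14, -0.16], dtype=float32), 0.999), (array([0.14, 0.27], dtype=float32), 0.997), (array([-0.09, -0.07], dtype=float32), 0.998)]
side9 [(array([-0.1 , -0.13], dtype=float32), 0.998), (array([0.13, 0.24], dtype=float32), 0.997), (array([-0.1 , -0.07], dtype=float32), 0.998)]
side10 [(array([-0.17, -0.26], dtype=float32), 0.997), (array([-0.05, -0.11], dtype=float32), 0.996), (array([-0.09, -0.05], dtype=float32), 0.998)]
[[358.49241887 228.9700619 ]
 [358.55374202 227.72054855]]
time: 12.97
tool_pos: [541.9, -138.4, -1.3]
tcp_rot: [2.893, 1.565, 2.933]
contact_force: [-14.0, -0.5, 11.2]
grip_width: 14.1
[(array([-0.27, -0.76], dtype=float32), 0.996), (array([ 0.1 , -0.37], dtype=float32), 0.994), (array([-0.1 , -0.08], dtype=float32), 0.998)]
```

```bash
python3 -m crank '[{"dx":0,"dy":0,"dz":0.1,"spin":0},{"dx":0,"dy":0,"dz":0.2,"spin":0},{"dx":0,"dy":0,"dz":0.3,"spin":0},{"dx":0,"dy":0,"dz":0.4,"spin":0},{"dx":0,"dy":0,"dz":0.5,"spin":0},{"dx":0,"dy":0,"dz":0.6,"spin":0},{"dx":0,"dy":0,"dz":0.65,"spin":0},{"dx":0,"dy":0,"dz":0.65,"spin":0},{"dx":0,"dy":0,"dz":0.65,"spin":0},{"dx":0,"dy":0,"dz":0.65,"spin":0}]'
python3 - <<'E'
from trk import *
delta([548,-140,-1.2],.04)
T=grab('top','top12');t=T['frame'];s=grab('side','side12')['frame']
print([shift('side9','side12',x) for x in((361,376,222,232),(364,380,240,250),(395,420,250,270))])
cv2.imwrite('pics/h1.png',cv2.resize(s[220:300,290:390],None,fx=7,fy=7,interpolation=3))
cv2.imwrite('pics/h2.png',cv2.resize(t[170:290,240:440],None,fx=4,fy=4,interpolation=3))
E
```

```text
time: 13.85
tool_pos: [548.3, -138.1, -1.3]
tcp_rot: [2.895, 1.565, 2.936]
contact_force: [-14.7, 0.5, 11.1]
grip_width: 13.8
pos [ 548.3 -138.1   -1.3] t 13.85 j6 -1.992 F [-14.7   0.5  11.1] w 13.8
dx dy dz cm [-0.01 -0.18 -0.04] spin 0.0
[[-0.01, -0.04, 1.0], [0.0, 1.0, 0.04], [-1.0, 0.0, -0.01]]
[(array([ 0.03, -1.89], dtype=float32), 0.964), (array([1.17, 0.17], dtype=float32), 0.969), (array([-0.1 , -0.02], dtype=float32), 0.998)]
```

View pics/h1.png

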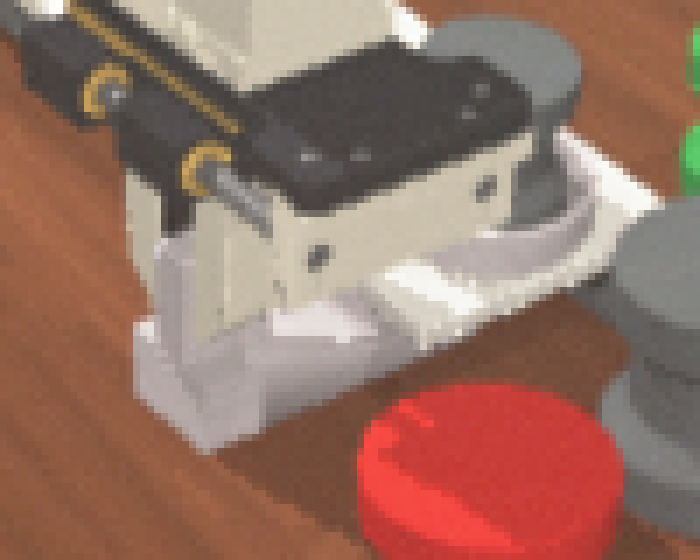

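View pics/h2.png

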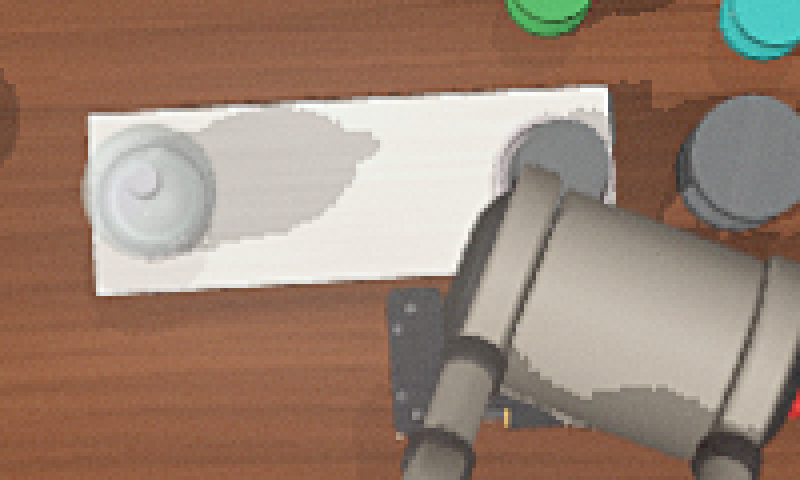

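```bash
python3 - <<'E'
from trk import *
for b in('side10','side11','side12'):
    r=[]
    for x in((367,377,221,238),(374,386,236,250),(370,384,236,256)):
        try: r.append(shift('side9',b,x))
        except Exception as e: r.append('x')
    print(b,r)
# plate fit from visible edges: back edge line top & right end: predicted for lifts
S=load('side0')
def pt(m,roll,p=(641.5,-25.8),y=.04):
    a=R.from_euler('xyz',[roll,0,y]).apply(m); return a+[p[0],p[1],30]
for L in(0,2,3,4,5,6):
    r=.08-L/110; print(L,(proj(S,[pt((50,-145,4),r),pt((25,-110,60),r)])-proj(S,[pt((50,-145,4),.08),pt((25,-110,60),.08)])).round(2).tolist())
E
```

```text
side10 [(array([-0.09, -0.22], dtype=float32), 0.995), (array([ 0.14, -0.11], dtype=float32), 0.997), (array([ 0.05, -0.11], dtype=float32), 0.996)]
side11 [(array([-0.23, -0.77], dtype=float32), 0.995), (array([ 0.31, -0.42], dtype=float32), 0.998), (array([ 0.17, -0.36], dtype=float32), 0.994)]
side12 [(array([-0.31, -1.89], dtype=float32), 0.987), (array([ 0.99, -0.57], dtype=float32), 0.997), (array([ 0.53, -0.8 ], dtype=float32), 0.989)]
0 [[0.0, 0.0], [0.0, 0.0]]
2 [[0.13, -1.0], [-0.24, -1.05]]
3 [[0.19, -1.51], [-0.37, -1.58]]
4 [[0.24, -2.02], [-0.5, -2.1]]
5 [[0.3, -2.53], [-0.63, -2.63]]
6 [[0.34, -3.05], [-0.77, -3.16]]
```

```bash
python3 -m crank '[{"dx":0,"dy":0,"dz":0,"spin":0},{"dx":0,"dy":0,"dz":0,"spin":0},{"dx":0,"dy":0,"dz":0,"spin":0},{"dx":0,"dy":0,"dz":0,"spin":0},{"dx":0,"dy":0,"dz":0,"spin":0},{"dx":0,"dy":0,"dz":0,"spin":0}]'
python3 - <<'E'
from trk import *
grab('side','side13'); print(shift('side9','side13',(367,377,221,238)),sensors.get_obs()['dq'].round(4))
print(bot.close_job())
E
```

```text
time: 14.45
tool_pos: [548.3, -138.1, -1.3]
tcp_rot: [2.898, 1.565, 2.938]
contact_force: [-13.4, 0.0, 11.6]
grip_width: 13.8
(array([-0.36, -1.84], dtype=float32), 0.987) [ 0.001   0.0006  0.0015 -0.0014  0.0011  0.0006]
the job is handed in; nothing more can be done
None
```

I gripped the wedge by its fin, set it flat in front of the right toe (the low end, carrying the mould), and pushed it in. I handed the job in at about 14.5 s, still gripping the wedge; no verdict was reported.

**Last checks:**
- **Lift:** tracking the mould in the side camera gave about 3.5 mm at the toe. Push depth past first contact gave about 3.4 mm. That puts the toe about 11.5 mm above the bench and well short of level.
- **Load and grip:** the wrist felt about 13 N against the push and 11.6 N upward, and the grip held at 13.8 mm. The arm was still.
- **Alignment:** when I set the wedge down, its yaw matched the rest to about 0.01 rad. By the final gripper position it is within about 2 mm sideways of the toe.
- **Objects:** the mould and globe were still in their cups in the last pictures. The tape, pot and jar were never near the arm's path.

**What failed or disagreed:**
- **Refused move:** the first move was rejected for missing keys, and nothing moved.
- **Missed grasp:** the first grasp closed above the fin. The cameras showed the finger ends about 31 mm higher than the reported TCP, so I regripped 30 mm lower by the reported TCP; that grasp held.
- **Unclear plate tracking:** one part of the plate's right end gave inconsistent, smaller shifts. I put that down to edge direction and the gripper blocking the view, and used the mould track and push geometry instead.
- **Not seen directly:** the toe and the wedge's thin edge were hidden at the end, so the toe height is inferred.

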